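Lift the slide rack out of the staining dish and hold it level

TASK

Take the lid off the covered staining dish by the hump on top and set it down, right way up, in the middle of the white bench pad, without dropping it. Then take the steel slide rack by its handle bar, lift it straight up out of the dish, never tipping it, and finish while holding it level and still right over the dish with its underside about 5 cm above the rim. Leave the dish standing where it is and everything else on the bench alone.

Things in the scene. Friction and masses are not known exactly. Their poses are not given: they have to be found in the camera images.
- dish: covered staining dish, the only one with a lid: white plastic tub, 112 (x) x 96 (y) x 70 mm high, walls and floor 4 mm, loose, 0.42 kg. Origin at the centre of its underside, z up, x along its long side. Lid and rack start in it with their axes along its own (within 0.03 rad)
- lid_grip (a point): centre of the hump of the dish's white lid (120 x 104 x 36 mm, about 90 g, lifts straight off: loose 8 mm skirt). Hump 98 mm long (x), 30 wide (y), 25 high above the flat top plate; hold it across y. Point: 12.5 mm below the hump's top, 12.5 above the plate, 23.5 above the lid's lower edge; z up. It is 85.5 mm above the bench on the dish, 26.5 on the pad
- rack_handle (a point): centre of the steel slide rack's handle bar (hidden under the lid's hump at first). Bar level, 72 mm long (x), 10 wide (y), 12 high; rack 96 (x) x 82 (y) mm, about 0.22 kg, 3-4 mm play in the dish. Point: 76 mm above the rack's underside, 46 above the slides' tops; z up. In the dish it is 80 mm above the bench, 10 above the rim, 44 from each long wall
- pad: white absorbent bench pad, fixed flat on the bench, 150 (x) x 140 (y) x 3 mm; origin at the centre of its underside, x along its longer side
- open_dish: bystander: a second, empty staining dish of the same size, without a lid; origin at the centre of its underside
- forceps: bystander: steel forceps lying flat, 125 mm long (x), 12 mm wide, 6 mm high; origin under its middle
- coverslip_box: bystander: small plastic box, 28 x 28 x 16 mm; origin at the centre of its underside
- culture_dishes: bystander: two stacked clear culture dishes, 63 mm across, 33 mm high; origin at the centre of the underside
- reagent_bottle: bystander: bottle, 70 mm across, 135 mm high; origin at the centre of its underside
- slide_box: bystander: grey slide storage box, 85 (x) x 100 (y) x 34 mm; origin at the centre of its underside
- coplin_jar: bystander: upright glass jar with knobbed lid, 62 mm across its foot, 96 mm high; origin at the centre of its underside
Things that resemble listed ones, but are neither listed nor needed, are in the scene too. What is shaped like the dish but black or purple is not meant. What is shaped like the part that bears lid_grip but turquoise is not meant.

How it is judged:
By the outcome, as a careful person would: the job done as asked, in the order asked, and still so for the second after the job is handed in, while the arm keeps its last pose, push and grip.
It also fails if it takes over 64 s, if anything falls off the work surface, if the arm or the gripper's body presses on something with over 40 N, if the wrist force passes 120 N, or if a joint passes its speed limit or range.

ROBOT

A 7-joint arm with a two-finger parallel gripper is mounted at the origin on the work surface. World frame = base frame: x ahead of the robot, y to its left, z up, the work surface at z = 0. Lengths are in m, angles in rad, forces in N, time in s.
With the tool pointing down it reaches from about 0.35 to 0.9 m from the base axis. Payload 7.2 kg.
Tool frame: the origin (TCP) lies at the very end of the fingers, on their centre line; the grasp point (between the pads) lies 19 mm behind it; z points along the fingers, y is the line along which they close (so a half turn about z gives the same grasp; the last joint's range is limited). The gripper opens to 88 mm and grips with 3 to 60 N. Pads are 20 mm wide; open, the fingers measure 115 mm over their backs; the gripper's body (75 mm by 178 mm) begins 61 mm behind the grasp point.
Start: joints at [1.043, 0.411, -0.013, 1.596, 0.006, 1.134, -0.082], TCP at [0.277, -0.56, 0.223] pointing down, gripper open.
Joint ranges: [-2.95, 2.95], [-0.29, 1.99], [-1.47, 1.44], [0.14, 2.54], [-1.03, 4.17], [0.13, 1.85], [-2.86, 2.86]. Speed limits (rad/s): [2.39, 2.39, 3.01, 3.01, 3.14, 3.14, 3.14].

INTERFACE

Orientations are given as a unit quaternion [w, x, y, z].
In Python, from bench import ctrl, gripper_to, solver, cams, order, read_time_s, read_joints, read_qd, read_effort, read_ee_pos, read_ee_rot, read_force, read_ft_torque, read_grip_width, read_finger_force gives the robot as it stands. Calls block until the motion is done:
- ctrl.move_to(position, orientation): joint-space move of the TCP to a pose.
- ctrl.move_linear(position, rot=None, velocity=0.15): straight line of the TCP; rot=None keeps the orientation; velocity is the mean speed in m/s.
- ctrl.movej(angles): joint-space move.
- gripper_to(opening): finger opening in m; the grip force is fixed at half the most; returns when the fingers have stopped.
- ctrl.hold(seconds).
- solver.ik(position, orientation): joint angles nearest the present ones, or None.
- cams.grab_frame(name): name is "scene" or "top" or "wrist"; returns a dict with "image" (400x640x3 uint8, red, green, blue), "camera_matrix" (3x3 intrinsics, pixels), "world_to_cam" (4x4, takes a point from world to camera coordinates). Camera axes: x right, y down, z forward; pixel columns grow to the right and rows downward; lengths in m; the calibration is good to about 2 mm. A picture is of the moment at which its call begins. There is no depth.
A pose or a line that the arm cannot do raises ctrl.Unreachable and nothing moves.
- order.finish_job(): hands the job in; it is judged then, once.
Readings, each from a call of its own:
- read_time_s(): time.
- read_joints(): joint angles.
- read_qd(): joint speeds.
- read_effort(): joint torques, N m.
- read_ee_pos(): TCP position.
- read_ee_rot(): TCP orientation.
- read_force(): force on the tool from outside, world axes, zero at the start.
- read_ft_torque(): the same for the moment, N m.
- read_grip_width(): finger opening in m.
- read_finger_force(): force on a finger pad.
Only numpy, scipy, OpenCV 4.12 (cv2) and the standard library are available. Lean on these libraries where they do the work, as an engineer would, in place of code of your own. Each camera call takes 0.05 s, during which the arm holds its last target. There are 200 camera calls.

## Working session

There is one attempt and no reset: what is moved stays moved. The work goes in short steps, each a Python script; the robot and the scene stay as the last script left them, time stands still between calls to the robot, and variables do not carry over. Pictures are saved under pics/ and viewed, at most 10 in all, crops included, and the job is handed in when it is done.

```bash
mkdir -p pics; cat > h.py <<'E'
import numpy as np, cv2
from bench import *
def snap(n,f):
    d=cams.grab_frame(n); cv2.imwrite('pics/'+f+'.png',d["image"][:,:,::-1]); np.savez('pics/'+f,K=d["camera_matrix"],T=d["world_to_cam"]); return d
def ray(f,u,v,z):
    d=np.load('pics/'+f+'.npz');K,T=d['K'],d['T'];R=T[:3,:3];c=-R.T@T[:3,3]
    r=R.T@np.linalg.inv(K)@[u,v,1]; return c+r*(z-c[2])/r[2]
def proj(f,p):
    d=np.load('pics/'+f+'.npz');q=d['T'][:3,:3]@p+d['T'][:3,3];q=d['K']@q;return q[:2]/q[2]
def down(yaw): # tool z down, tool y axis at world angle yaw+90deg (closing along y of object w/ yaw)
    return np.array([0,np.cos(yaw/2),np.sin(yaw/2),0.])
E
python3 - <<'E'
from h import *
snap('top','top0');snap('scene','scene0')
print(read_ee_rot(),read_ee_pos(),read_time_s(),read_grip_width())
E
```

```text
[-6.79946023e-04  9.73690410e-01  2.27873825e-01 -2.06564402e-04] [ 0.27711844 -0.55971448  0.22191946] 0.1 0.0876354498043393
```

View pics/top0.png

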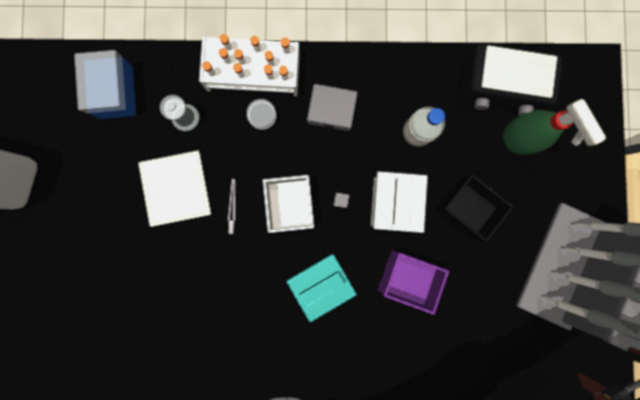

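View pics/scene0.png

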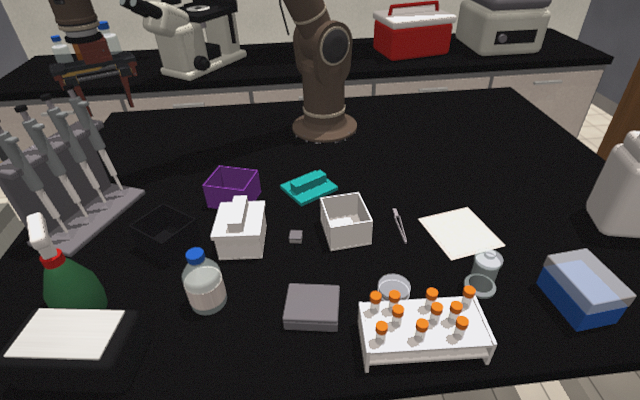

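The top view has five dish-shaped things:
- The white box with a ridge at (400,202) is the only lidded white tub, so it is the target.
- The open white dish at (288,204) is a bystander.
- The turquoise lid at (321,288), the purple tub at (415,281) and the black tub at (478,207) are decoys.

The pad is the white square at (175,188). The white panel at (520,72) is raised, so it is not the pad. I'll confirm in one enlarged crop.

```bash
python3 - <<'E'
from h import *
im=cv2.imread('pics/top0.png')
a=cv2.resize(im[145:235,130:220],None,fx=4.4,fy=4.4,interpolation=cv2.INTER_CUBIC)
b=cv2.resize(im[160:250,355:445],None,fx=4.4,fy=4.4,interpolation=cv2.INTER_CUBIC)
cv2.imwrite('pics/crop1.png',np.hstack([a,b]))
for u,v,z in[(400,202,.098),(175,188,.003),(430,202,.07)]:print(ray('top0',u,v,z))
# pad contour
g=(im.min(2)>120).astype(np.uint8);n,l=cv2.connectedComponents(g)
for s,z in[((175,188),.003)]:
    c,_=cv2.findContours((l==l[s[1],s[0]]).astype(np.uint8),0,2)
    bx=cv2.boxPoints(cv2.minAreaRect(c[0]));w=np.array([ray('top0',*p,z)[:2] for p in bx])
    print(bx,w,w.mean(0),[ (np.linalg.norm(w[i]-w[i-1]),np.degrees(np.arctan2(*(w[i]-w[i-1])[::-1]))) for i in range(4)])
E
```

```text
[ 0.5607158  -0.24004239  0.098     ]
[0.59572195 0.25730736 0.003     ]
[ 0.56228949 -0.31092611  0.07      ]
[[137.03323 161.92035]
 [198.26303 149.97305]
 [210.85675 214.51575]
 [149.62695 226.46304]] [[0.65588628 0.34620296]
 [0.68446155 0.20553162]
 [0.53485793 0.17370768]
 [0.50701626 0.31326542]] [0.5955555  0.25967692] [(np.float64(0.1524702058131393), np.float64(12.47573122368861)), (np.float64(0.14354431882060673), np.float64(-78.51745687357773)), (np.float64(0.15295099401757803), np.float64(-167.99094574582088)), (np.float64(0.142307840831771), np.float64(101.28234586772584))]
```

View pics/crop1.png

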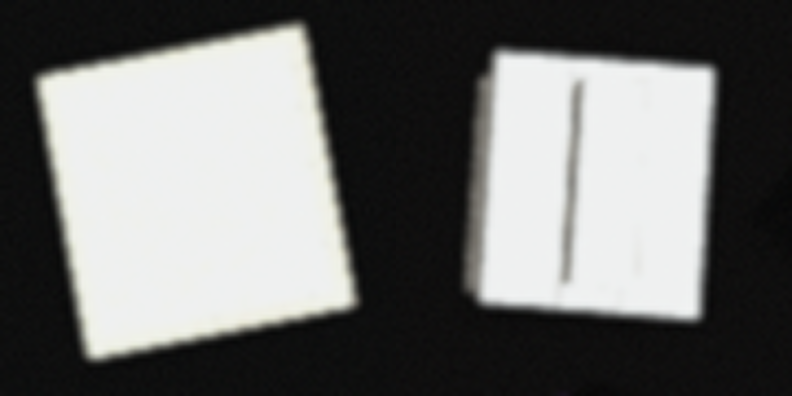

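The crop confirms it: the white tub with a white lid and a ridge running along x, dark ridge side from (580,80) to (567,283). The lid plate corners are at crop (496,50), (716,67), (701,320) and (478,303). The pad is at (0.5955, 0.2597), yaw about 12°. Next I'll go above the lid for a close look.

```bash
python3 - <<'E'
from h import *
P=np.array([(496,50),(716,67),(701,320),(478,303)],float);P=(P-[396,0])/4.4+[355,160]
w=np.array([ray('top0',*p,.073)[:2] for p in P]);c=w.mean(0);d=w[0]+w[1]-w[2]-w[3];yaw=np.arctan2(d[1],d[0])
print(w,c,yaw,[np.linalg.norm(w[i]-w[i-1]) for i in range(4)])
ctrl.move_to([c[0],c[1],.25],down(yaw));print(read_ee_pos(),read_ee_rot(),down(yaw),read_joints(),read_time_s())
snap('wrist','w1'); print(proj('w1',np.array([*c,.098])))
E
```

```text
[[ 0.62717256 -0.19895158]
 [ 0.61935202 -0.30583213]
 [ 0.49695841 -0.2970587 ]
 [ 0.50480469 -0.18960907]] [ 0.56207192 -0.24786287] -0.07388001878174237 [np.float64(0.1227239871751909), np.float64(0.10716628758238064), np.float64(0.12270765058326462), np.float64(0.10773572573779773)]
[ 0.56144955 -0.24919348  0.24989491] [ 2.99671227e-04  9.99292675e-01 -3.76033666e-02 -2.16941278e-04] [ 0.          0.9993178  -0.03693161  0.        ] [ 0.40072015  0.37504499 -0.08429556  1.58452982  0.03406577  1.18367987
 -1.33663435] 1.6583
[321.43216458 187.2825279 ]
```

View pics/w1.png

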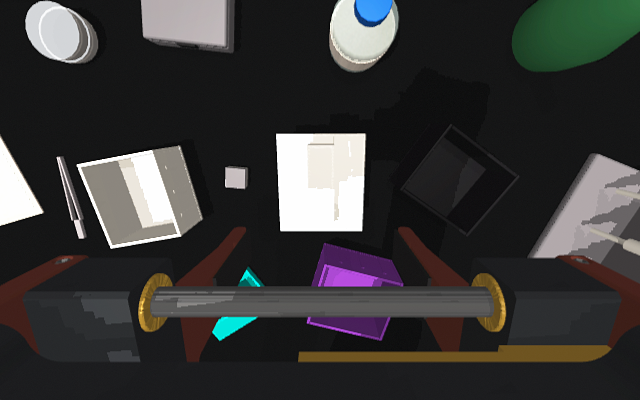

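The wrist view shows the lid plate spanning about (276..366, 133..231), with the hump about 307..335 wide. I'll enlarge it to measure the hump.

```bash
python3 - <<'E'
from h import *
im=cv2.imread('pics/w1.png')[125:240,265:375].astype(float)
im=np.clip((im-150)*2.4,0,255).astype(np.uint8)
cv2.imwrite('pics/crop2.png',cv2.resize(im,None,fx=5,fy=5,interpolation=cv2.INTER_NEAREST))
E
```

```text
(no output)
```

View pics/crop2.png

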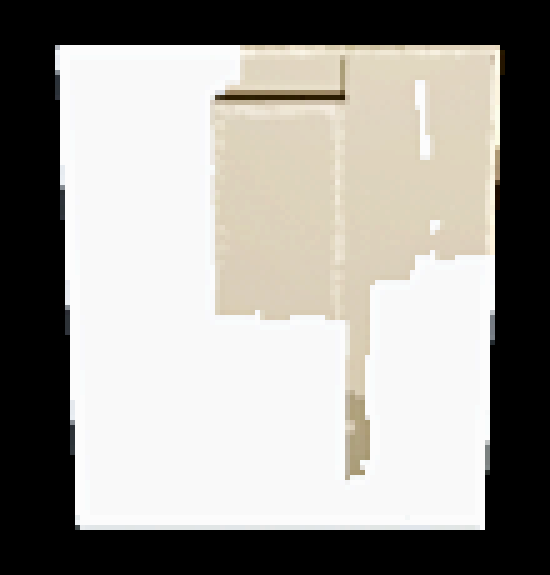

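```bash
python3 - <<'E'
from h import *
f=lambda x,y,z:ray('w1',265+x/5,125+y/5,z).round(4)
for q in[(213,100,.098),(345,100,.098),(213,315,.098),(345,315,.098),(55,45,.073),(498,45,.073),(487,527,.073),(77,527,.073)]:print(q,f(*q))
E
```

```text
(213, 100, 0.098) [ 0.6102 -0.2364  0.098 ]
(345, 100, 0.098) [ 0.608  -0.2651  0.098 ]
(213, 315, 0.098) [ 0.5624 -0.2322  0.098 ]
(345, 315, 0.098) [ 0.5602 -0.262   0.098 ]
(55, 45, 0.073) [ 0.6238 -0.1995  0.073 ]
(498, 45, 0.073) [ 0.616  -0.3023  0.073 ]
(487, 527, 0.073) [ 0.4966 -0.2952  0.073 ]
(77, 527, 0.073) [ 0.5044 -0.191   0.073 ]
```

The hump centre and plate centre agree at (0.560, -0.247), yaw -0.072. I'll grip with the tips 2.5 mm above the plate.

```bash
python3 - <<'E'
from h import *
q=down(-.072)
ctrl.move_to([.560,-.247,.14],q)
print(read_ee_pos())
gripper_to(.055)
ctrl.move_linear([.560,-.247,.0765],q,velocity=.08)
print(read_ee_pos(),read_force())
gripper_to(.02);print(read_grip_width(),read_finger_force(),read_ee_pos())
ctrl.move_linear([.560,-.247,.20],q,velocity=.07)
print(read_grip_width(),read_finger_force(),read_ee_pos(),read_force(),read_time_s())
snap('scene','s2')
cv2.imwrite('pics/s2c.png',cv2.resize(cv2.imread('pics/s2.png')[130:280,150:300],None,fx=4,fy=4))
E
```

```text
[ 0.56014206 -0.24782342  0.14063081]
[ 0.56033459 -0.24717374  0.07689707] [-0.05945235  0.75490203  0.17540853]
0.030021853622344385 30.000236928462982 [ 0.56014432 -0.24714734  0.07682096]
0.029914340937845837 29.99958425760269 [ 0.55979115 -0.24692157  0.19958628] [-0.1554264   0.36921999 -1.02360694] 6.2917
```

View pics/s2c.png

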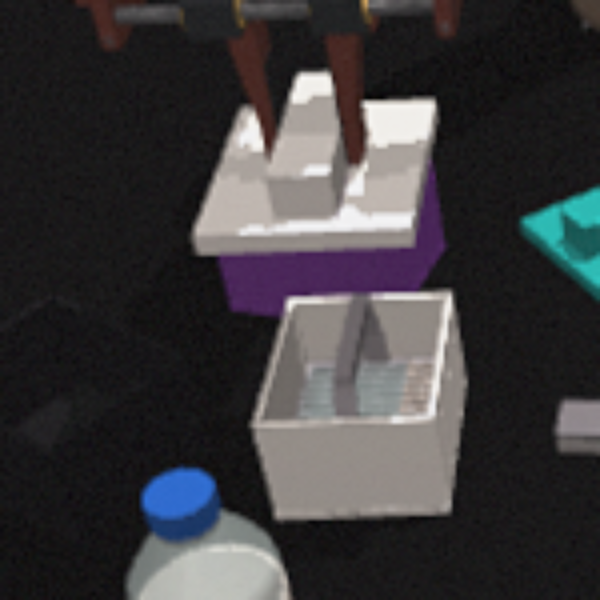

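The lid is held level in the fingers, and the dish still stands with the rack's bar visible at crop (350,350). Carrying the lid to the pad now.

```bash
python3 - <<'E'
from h import *
q=down(.21)
ctrl.move_to([.5955,.2597,.20],q);print(read_grip_width(),read_ee_pos(),read_time_s())
ctrl.move_linear([.5955,.2597,.05],q,velocity=.12)
ctrl.move_linear([.5955,.2597,.021],q,velocity=.04)
f0=read_force()[2];z=.021
while read_force()[2]-f0<1.5 and z>.0165:
    z-=.001;ctrl.move_linear([.5955,.2597,z],q,velocity=.03)
print(z,read_ee_pos(),read_force(),f0,read_time_s())
gripper_to(.055);print(read_force())
ctrl.move_linear([.5955,.2597,.14],q,velocity=.12)
# back over the dish, higher, for a close look
qd=down(-.072)
ctrl.move_to([.56,-.247,.25],qd);print(read_time_s(),read_ee_pos())
snap('wrist','w3');snap('top','t3')
im=cv2.imread('pics/t3.png')[145:235,130:220]
a=cv2.resize(im,(440,440),interpolation=cv2.INTER_CUBIC)
b=cv2.imread('pics/w3.png')[120:245,260:385];b=cv2.resize(b,(358,440)) if 0 else cv2.resize(b[:,:100],(352,440),interpolation=cv2.INTER_CUBIC)
cv2.imwrite('pics/c3.png',np.hstack([a,b]))
E
```

```text
0.029493971737503046 [0.59633644 0.25766119 0.19993702] 8.1833
0.016999999999999998 [0.59551808 0.25970867 0.01785684] [-2.40846229 -1.09365823  6.97640859] -1.271077456062755 11.4583
[0.21724892 0.44621334 0.58068219]
15.1083 [ 0.5605931  -0.24533009  0.24967077]
```

View pics/c3.png

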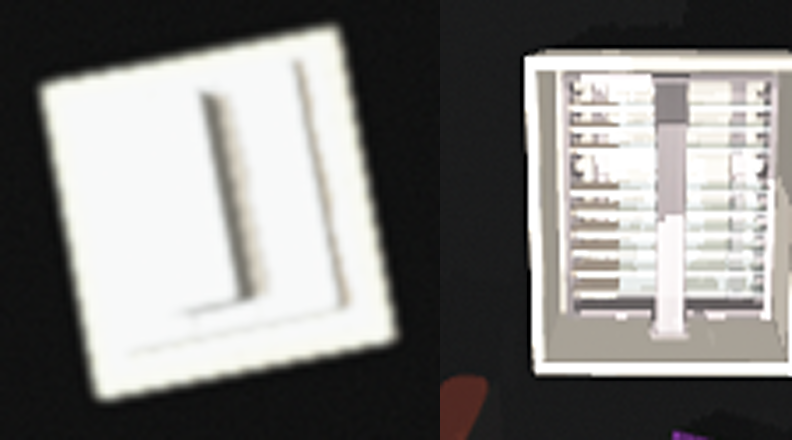

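The lid sits centred on the pad and parallel to it: its right edge runs (297,60) to (345,305), and the pad edge is even around it. In the close view the bar's edges are at about x = 656..688 and its ends at about y = 75 and 335.

```bash
python3 - <<'E'
from h import *
f=lambda x,y,z:ray('w3',260+(x-440)/3.52,120+y/3.52,z).round(4)
for q in[(656,80),(688,80),(658,122),(687,122),(657,215),(684,215),(654,325),(684,325),(652,335)]:print(q,f(*q,.086))
print('rim')
for q in[(525,55),(535,375)]:print(f(*q,.07))
# rim corners, all four, by threshold in w3
im=cv2.imread('pics/w3.png')
cv2.imwrite('pics/c4.png',cv2.resize(im[120:240,270:390],(600,600),interpolation=cv2.INTER_CUBIC))
E
```

```text
(656, 80) [ 0.6099 -0.247   0.086 ]
(688, 80) [ 0.6092 -0.2573  0.086 ]
(658, 122) [ 0.5966 -0.2468  0.086 ]
(687, 122) [ 0.5959 -0.2561  0.086 ]
(657, 215) [ 0.5661 -0.2443  0.086 ]
(684, 215) [ 0.5654 -0.2532  0.086 ]
(654, 325) [ 0.528  -0.2406  0.086 ]
(684, 325) [ 0.5273 -0.2508  0.086 ]
(652, 335) [ 0.5244 -0.2397  0.086 ]
rim
[ 0.6201 -0.2039  0.07  ]
[ 0.5069 -0.1957  0.07  ]
```

View pics/c4.png

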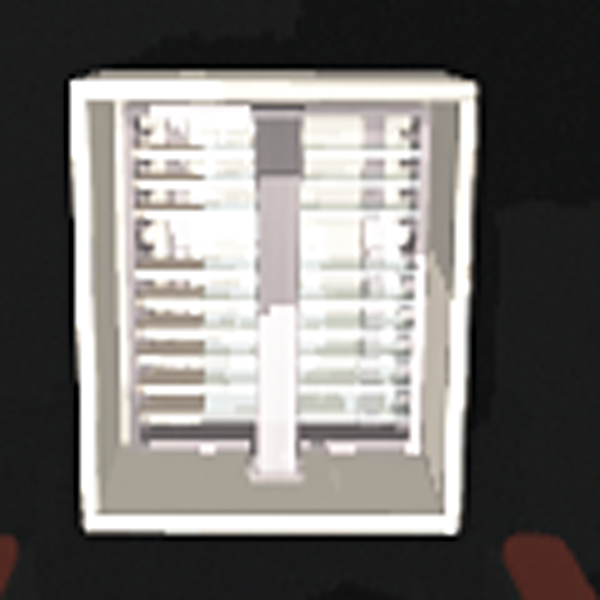

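In this view the bar is from (280,175) to (278,470), which puts the handle at (0.561, -0.2485), yaw about -0.08. The rim corners are at (72,80), (477,85), (458,532) and (86,532). I'll descend with narrowed fingers, grip and lift.

```bash
python3 - <<'E'
from h import *
w=np.array([ray('w3',270+x/5,120+y/5,.07)[:2] for x,y in[(72,80),(477,85),(458,532),(86,532)]])
d=w[0]+w[1]-w[2]-w[3];print('dish',w.mean(0),np.arctan2(d[1],d[0]))
q=down(-.078);x,y=.561,-.2485
ctrl.move_to([x,y,.14],q);gripper_to(.034)
ctrl.move_linear([x,y,.10],q,velocity=.08);print(read_ee_pos())
ctrl.move_linear([x,y,.061],q,velocity=.04);print(read_ee_pos(),read_force())
gripper_to(.0);print(read_grip_width(),read_finger_force(),read_force(),read_ee_pos(),read_ft_torque())
p0=read_ee_pos()
for h in(.010,.03,.06,.09,.116):
    ctrl.move_linear([x,y,.061+h],q,velocity=.04);print(h,read_force().round(2),read_ft_torque().round(3))
ctrl.hold(.5)
print(p0,read_ee_pos(),read_ee_rot(),q,read_grip_width(),read_time_s())
snap('scene','s5');snap('wrist','w5');snap('top','t5')
a=cv2.resize(cv2.imread('pics/s5.png')[120:270,170:290],(400,500))
b=cv2.resize(cv2.imread('pics/w5.png')[100:260,240:368],(400,500))
cv2.imwrite('pics/c5.png',np.hstack([a,b]))
E
```

```text
dish [ 0.55980365 -0.24751685] -0.07248619587197681
[ 0.56101187 -0.24846111  0.09973115]
[ 0.56121263 -0.24854146  0.06126636] [-0.23554086 -1.06738653  0.25125585]
0.009881830231637238 29.997471570968628 [ 0.30419001 -1.34866259 -0.03630136] [ 0.56098995 -0.24866816  0.06102137] [-0.06619918  0.04063636 -0.03840775]
0.01 [ 0.24  0.03 -1.78] [ 0.046  0.037 -0.029]
0.03 [-0.04  0.25 -1.56] [0.04  0.039 0.017]
0.06 [ 0.96  0.44 -1.78] [ 0.097  0.083 -0.031]
0.09 [ 0.08 -0.43 -2.13] [ 0.045 -0.046  0.019]
0.116 [ 0.72  1.14 -2.  ] [ 0.05  -0.008  0.   ]
[ 0.56098995 -0.24866816  0.06102137] [ 0.56098623 -0.2484831   0.17691282] [-3.62411851e-05  9.99239547e-01 -3.89913240e-02 -5.29768125e-05] [ 0.          0.9992396  -0.03899011  0.        ] 0.009950696365852964 22.6917
```

View pics/c5.png

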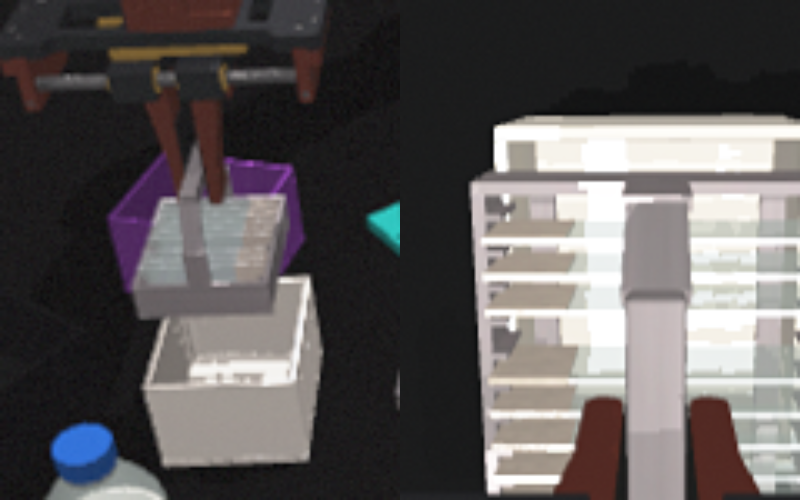

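The rack hangs level over the dish: its lower front edge, (140,315) to (272,308), is parallel to the rim. As a quick numeric check of pitch and height, I'll compare the predicted front-corner pixels.

```bash
python3 - <<'E'
from h import *
c=np.array([.561,-.2485]);t=-.076;R=np.array([[np.cos(t),-np.sin(t)],[np.sin(t),np.cos(t)]])
for a,b,z in[(48,-41,.12),(48,41,.12),(36,0,.202),(-36,0,.202)]:
    p=proj('s5',np.array([*(c+R@[a/1e3,b/1e3]),z]));print((a,b),(p-[170,120])*10/3)
print(read_ee_pos(),read_qd().round(4),read_grip_width())
E
```

```text
(48, -41) [139.53962631 317.55354159]
(48, 41) [272.71201299 312.66626549]
(36, 0) [186.00144373 193.4255303 ]
(-36, 0) [205.10692488 129.86156905]
[ 0.56099048 -0.24849899  0.17698785] [ 0.0003 -0.0011  0.0002  0.0013 -0.0013  0.001   0.0009] 0.009918325999482454
```

The predicted corners, (140,318) and (273,313), match the picture, so the rack is level at the right height. Handing in.

```bash
python3 -c "
from bench import *
print(order.finish_job(),read_time_s())"
```

```text
the job is handed in; nothing more can be done
the job is handed in; nothing more can be done
```

Job handed in at about 23 s robot time: the lid is right way up in the middle of the pad, and the rack is held level and still over the dish, underside about 5 cm above the rim.

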